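# Clamp a caster in its bench fixture

### The job

Push the caster along its nest, without gripping or lifting it, until its plate is fully home against the steel stop bar. Then push the red clamp lever over past its centre so that it snaps shut and the rubber pad holds the plate down, and leave the rest of the bench as it is.

Things in the scene. Friction and masses are not known exactly. Their poses are not given: they have to be found in the camera images.
- fixture: Plywood fixture board fixed to the bench, 15 mm thick, x -140 to +130 mm, y -120 to +170 mm about its origin: on the bench surface, below the caster's centre when that is home. x = direction in which the caster is pushed, z up. On it two aluminium rails (8 mm high, inner faces y = +-50.5 mm, x -115 to +50 mm) guide the caster's plate.
- stop (a point): Middle of the near face of the steel stop bar (120 mm along y, 12 mm thick, 14 mm above the board), at x = +50, y = 0, z = 22 mm of the fixture: the plate's far edge lies against this face when home.
- caster: Loose caster, about 0.45 kg, wheel up on a steel plate 100 (x) x 96 x 6 mm that lies on the board. Upturned lip across its near (-x) edge, outer face at x = -50 mm, 5 mm thick, top 22 mm above the underside: push here. Wheel black and orange, 50 mm diameter, top at 72 mm. Origin: centre of the plate's underside, axes along the fixture's. Starts 20 to 40 mm short of home (fixture x = 0, y = 0).
- clamp_lever (a joint): Red-handled clamp lever, rad. 0 = open, leaning 0.65 rad from upright to the fixture's +y (away from the caster), clamp arm raised. Grows as the lever is pushed towards -y; upright at 0.65. A spring drives it away from its centre at 0.45: before that it falls back open, beyond it snaps shut by itself. About 6 N at the knob move it. Shut, the pad on the plate stops it at about 0.85.
- lever_knob (a point): Centre of the red ball knob, 26 mm diameter, 90 mm from the hinge (hinge along x at y = 95, z = 45 mm of the fixture, between dark steel cheeks outside the left rail). Open: x = 0, y = 149, z = 117 mm of the fixture; swings in its y-z plane, 135 mm high when upright. Rod below it 12 mm thick, with an 18 mm red sleeve.
- clamp_pad: Round black rubber pad, 16 mm diameter, on a spindle under the end of the clamp arm, 56 mm from the hinge; origin at the centre of its underside. Shut, it presses with about 7 N on the plate's left margin, at x = 0, y = +39 mm of the fixture.
- grease_tin: Bystander: small green tin, 42 mm diameter, 45 mm high, standing loose on the board behind the stop bar. Origin at its underside.
- spare_wheel: Bystander: loose wheel, 50 mm diameter, 24 mm thick, lying flat on the board's right side, beside the rail. Origin at its underside.
- spray_bottle: Bystander: white bottle with red cap, 64 mm diameter, 190 mm high, loose on the bench on the left. Origin at its underside.
- bolt_jar: Bystander: amber jar, 66 mm diameter, 80 mm high, loose on the bench on the left. Origin at its underside.
- wrench: Bystander: steel wrench, 170 mm long, lying loose on the bench on the right. Origin at its underside.
- cup: Bystander: blue cup, 76 mm diameter, 85 mm high, loose on the bench on the right. Origin at its underside.
Things that resemble listed ones, but are neither listed nor needed, are in the scene too. Leave any purple or turquoise look-alike of the caster alone.

How it is judged:
By the outcome, as a careful person would: the job done as asked, in the order asked, and still so for the second after the job is handed in, with the robot touching nothing.
It also fails if it takes over 51 s, if anything falls off the work surface, if the arm or the gripper's body presses on something with over 40 N, if the wrist force passes 120 N, or if a joint passes its speed limit or range.

### The arm

A 6-joint arm with a two-finger parallel gripper is mounted at the origin on the work surface. World frame = base frame: x ahead of the robot, y to its left, z up, the work surface at z = 0. Lengths are in m, angles in rad, forces in N, time in s.
With the tool pointing down it reaches from about 0.325 to 0.775 m from the base axis. Payload 9.3 kg.
Tool frame: the origin (TCP) lies at the very end of the fingers, on their centre line; the grasp point (between the pads) lies 19 mm behind it (robot.pinch_z is the distance from the TCP to the grasp point, in m); x points along the fingers, z is the direction in which the jaws open and shut, and the axes are right-handed (so a half turn about x gives the same grasp; the last joint's range is limited). The gripper opens to 85 mm and grips with 20 to 120 N. Pads are 22 mm wide; open, the fingers measure 114 mm over their backs; the gripper's body (76 mm by 85 mm) begins 54 mm behind the grasp point. The pads swing forward as they close: fully open they stand 13 mm farther back than shut.
Start: joints at [-1.299, 0.259, 0.021, 1.334, 0, 1.418], TCP at [0.227, -0.501, 0.231] pointing down, gripper open.
Joint ranges: [-3.04, 3.04], [-0.91, 1.82], [-1.04, 1.36], [-1.92, 1.95], [-1.52, 1.45], [-3.14, 3.14]. Speed limits (rad/s): [2.22, 2.22, 2.79, 3.14, 3.14, 3.14].

### API

Orientations are given as a rotation vector (axis times angle).
In Python, from cell import robot, cams gives the robot as it stands. The module is installed in compiled form; this text tells all that it offers. Calls block until the motion is done:
- robot.move_ptp(position, orientation): joint-space move of the TCP to a pose.
- robot.move_straight(position, orientation=None, max_speed=0.15): straight line of the TCP; orientation=None keeps the orientation; max_speed is the mean speed in m/s.
- robot.move_joints(angles): joint-space move.
- robot.gripper_to(opening): finger opening in m; the grip force is fixed at half the most; returns when the fingers have stopped.
- robot.wait(seconds).
- robot.solve_ik(position, orientation): joint angles nearest the present ones, or None.
- robot.get_state(): the state.
- cams.read_camera(name): name is "side" or "top"; returns a dict with "frame" (480x640x3 uint8, red, green, blue), "fx", "fy", "cx", "cy" (pixels), "R" (3x3) and "t" (3): a world point X has camera coordinates R X + t. Camera axes: x right, y down, z forward; pixel columns grow to the right and rows downward; lengths in m; the calibration is good to about 2 mm. A picture is of the moment at which its call begins. There is no depth.
A pose or a line that the arm cannot do raises robot.MotionError and nothing moves.
- robot.sign_off(): hands the job in, once; it reports no verdict.
The state is a dict: "t": time; "joints": joint angles; "dq": joint speeds; "effort": joint torques, N m; "tcp_pos": TCP position; "eef_rot": TCP orientation; "ft_force": force on the tool from outside, world axes, zero at the start; "wrist_torque": the same for the moment, N m; "width": finger opening in m.
Only numpy, scipy, OpenCV 4.12 (cv2) and the standard library are available. Lean on these libraries where they do the work, as an engineer would, in place of code of your own. Each camera call takes 0.05 s, during which the arm holds its last target.

## Working session

There is one attempt and no reset: what is moved stays moved. The work goes in short steps, each a Python script; the robot and the scene stay as the last script left them, time stands still between calls to the robot, and variables do not carry over. Pictures are saved under pics/ and viewed, and the job is handed in when it is done.

```bash
mkdir -p pics; cat > h.py <<'E'
import numpy as np, cv2
from cell import robot, cams
def shot(n,f):
    c=cams.read_camera(n); cv2.imwrite(f,c["frame"][:,:,::-1]); np.savez(f[:-4]+".npz",**c); return c
def ld(f): return dict(np.load(f))
def ray(c,u,v):
    d=np.array([(u-c["cx"])/c["fx"],(v-c["cy"])/c["fy"],1.]); R=np.array(c["R"]);t=np.array(c["t"]).ravel()
    return -R.T@t, R.T@d
def onz(c,u,v,z):
    o,d=ray(c,u,v); return o+d*(z-o[2])/d[2]
def proj(c,X):
    p=np.array(c["R"])@np.array(X)+np.array(c["t"]).ravel(); return np.array([c["fx"]*p[0]/p[2]+c["cx"],c["fy"]*p[1]/p[2]+c["cy"]])
def tri(c1,p1,c2,p2):
    o1,d1=ray(c1,*p1);o2,d2=ray(c2,*p2)
    s=np.linalg.lstsq(np.c_[d1,-d2],o2-o1,rcond=None)[0]
    a=o1+d1*s[0];b=o2+d2*s[1]; return (a+b)/2,np.linalg.norm(a-b)
E
python3 - <<'E'
from h import *
for n in("side","top"):
    c=shot(n,f"pics/{n}0.png"); o,_=ray(c,320,240); print(n,c["fx"],o,np.array(c["R"]).round(3).tolist())
s=robot.get_state(); print(s["t"],s["tcp_pos"],s["eef_rot"],s["ft_force"],s["width"])
E
```

```text
side 621.668648546211 [-0.18257492  0.94510711  0.95098585] [[-0.819, -0.573, -0.016], [-0.314, 0.47, -0.825], [0.48, -0.671, -0.565]]
top 563.6308465266131 [ 0.24354977 -0.04157474  1.82349563] [[0.015, -1.0, -0.003], [-0.989, -0.015, -0.15], [0.15, 0.005, -0.989]]
0.1 [ 0.22661635 -0.50085985  0.23074025] [ 0.8915994   1.38165139 -0.8902703 ] [-0.61045013 -0.26094882 -0.30816657] 0.08557426666933977
```

```bash
sleep 1; ls pics
```

```text
side0.npz
side0.png
top0.npz
top0.png
```

View pics/side0.png

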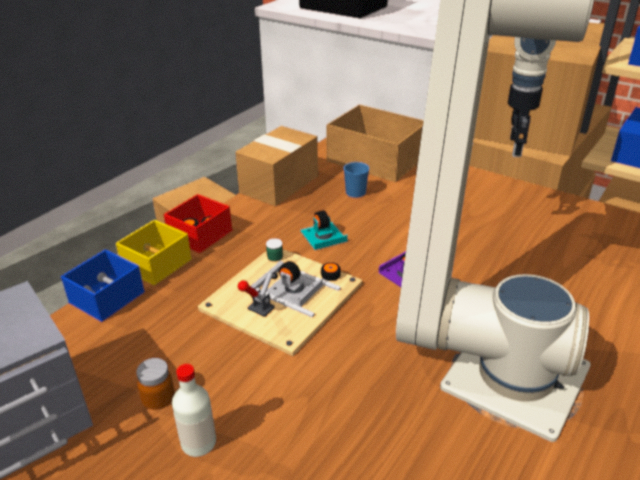

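View pics/top0.png

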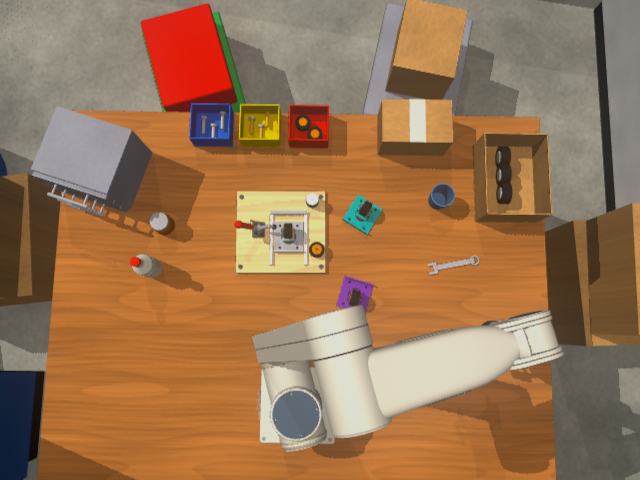

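The board is at top pixels (236–326, 192–273). There are three caster candidates: grey on the board (288,232), turquoise (363,213) and purple (355,293). The grey one between the rails fits the description, and I'll confirm it in a crop.

```bash
python3 - <<'E'
import cv2
a=cv2.imread("pics/top0.png")[182:282,226:346]; cv2.imwrite("pics/top0c.png",cv2.resize(a,None,fx=6,fy=6,interpolation=cv2.INTER_CUBIC))
a=cv2.imread("pics/side0.png")[225:355,190:370]; cv2.imwrite("pics/side0c.png",cv2.resize(a,None,fx=4.4,fy=4.4,interpolation=cv2.INTER_CUBIC))
E
```

```text
(no output)
```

View pics/top0c.png

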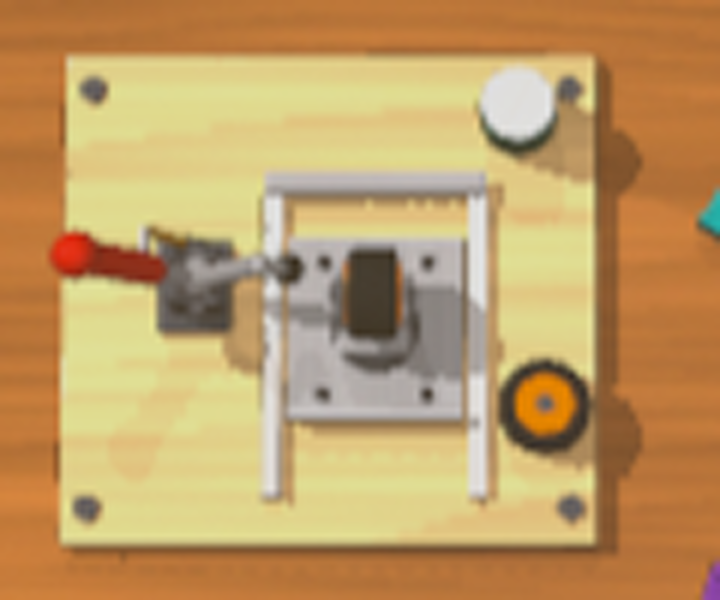

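View pics/side0c.png

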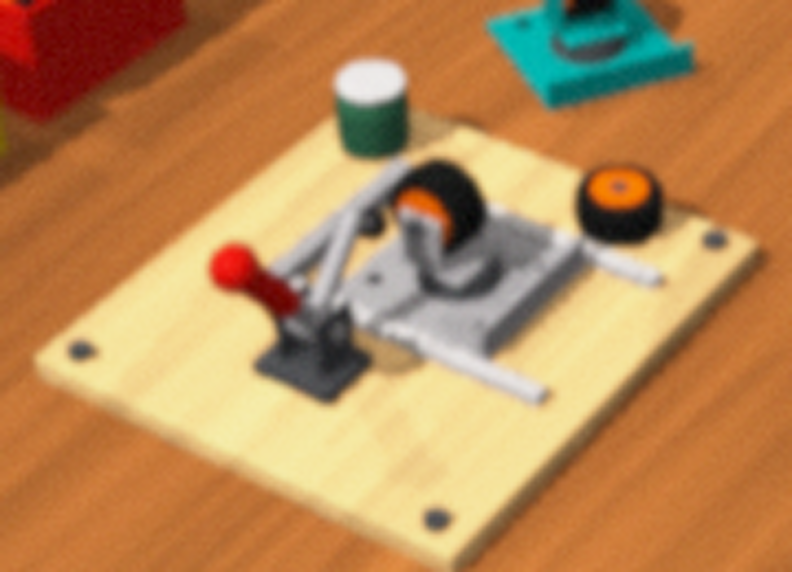

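The crops confirm it: the grey caster lies between the rails, with its lip on the near side and the red lever open to the left. Now I'll fit the fixture pose from the board's colour mask.

```bash
cat > fx.py <<'E'
from h import *
def board(c,box):
    f=c["frame"].astype(int); x0,y0,x1,y1=box
    hsv=cv2.cvtColor(c["frame"],cv2.COLOR_RGB2HSV)
    m=((hsv[:,:,0]>18)&(hsv[:,:,0]<32)&(hsv[:,:,1]>50)&(hsv[:,:,2]>110)).astype(np.uint8)
    k=np.zeros_like(m);k[y0:y1,x0:x1]=m[y0:y1,x0:x1]
    k=cv2.morphologyEx(k,cv2.MORPH_OPEN,np.ones((3,3)))
    cn=max(cv2.findContours(k,cv2.RETR_EXTERNAL,cv2.CHAIN_APPROX_NONE)[0],key=cv2.contourArea)
    P=np.array([onz(c,*p,.015)[:2] for p in cn[:,0].astype(float)])
    return cv2.minAreaRect((P*1000).astype(np.float32)),cn
if __name__=="__main__":
    for n,b in(("top",(228,184,336,282)),("side",(190,240,370,360))):
        c=ld(f"pics/{n}0.npz"); r,cn=board(c,b); print(n,r,cv2.boxPoints(r).round(1).tolist())
        o=c["frame"][:,:,::-1].copy(); cv2.drawContours(o,[cn],-1,(255,0,0),1)
        x0,y0,x1,y1=b;cv2.imwrite(f"pics/b_{n}.png",cv2.resize(o[y0-5:y1+5,x0-5:x1+5],None,fx=4,fy=4,interpolation=0))
    # knob
    K=[]
    for n,b in(("top",(230,215,256,235)),("side",(232,275,254,296))):
        c=ld(f"pics/{n}0.npz");h=cv2.cvtColor(c["frame"],cv2.COLOR_RGB2HSV)
        x0,y0,x1,y1=b
        m=((h[...,0]<6)|(h[...,0]>172))&(h[...,1]>150)&(h[...,2]>120); k=np.zeros_like(m);k[y0:y1,x0:x1]=m[y0:y1,x0:x1]
        d=cv2.distanceTransform(k.astype(np.uint8),cv2.DIST_L2,5); v,u=np.unravel_index(d.argmax(),d.shape)
        print(n,u,v,d.max()); K.append((u,v))
    print(tri(ld("pics/top0.npz"),K[0],ld("pics/side0.npz"),K[1]))
E
python3 fx.py
```

```text
top ((591.5626831054688, 66.2947006225586), (176.1183319091797, 289.2001647949219), 0.8353852033615112) [[501.3999938964844, 209.60000610351562], [505.6000061035156, -79.5999984741211], [681.7000122070312, -77.0], [677.5, 212.1999969482422]]
side ((545.6023559570312, 71.26498413085938), (270.1861572265625, 292.6566162109375), 1.7207436561584473) [[406.20001220703125, 213.5], [415.0, -79.0999984741211], [685.0, -70.9000015258789], [676.2000122070312, 221.60000610351562]]
top 238 224 3.1969
side 243 285 4.3938
(array([0.54825242, 0.1906526 , 0.11866472]), np.float64(0.0011654642898785497))
```

```bash
sed -i 's/np.ones((3,3)))/np.ones((3,3)));k=cv2.morphologyEx(k,cv2.MORPH_CLOSE,np.ones((9,9)))/; s/>50)&(hsv\[:,:,2\]>110)/>40)\&(hsv[:,:,2]>150)/' fx.py; python3 fx.py; python3 -c "
import cv2,numpy as np
h=cv2.cvtColor(cv2.imread('pics/top0.png'),cv2.COLOR_BGR2HSV)
for p in [(195,260),(240,240),(252,260),(268,280),(268,245),(260,234),(276,280)]: print(p,h[p])"
```

```text
top ((545.9777221679688, 67.54023742675781), (267.2421875, 286.8915100097656), 0.8353852033615112) [[410.29998779296875, 209.0], [414.5, -77.80000305175781], [681.7000122070312, -73.9000015258789], [677.5, 212.89999389648438]]
side ((545.6023559570312, 71.26498413085938), (270.1861572265625, 292.6566162109375), 1.7207436561584473) [[406.20001220703125, 213.5], [415.0, -79.0999984741211], [685.0, -70.9000015258789], [676.2000122070312, 221.60000610351562]]
top 238 224 3.1969
side 243 285 4.3938
(array([0.54825242, 0.1906526 , 0.11866472]), np.float64(0.0011654642898785497))
(195, 260) [ 26  97 224]
(240, 240) [ 30  84 224]
(252, 260) [ 27  94 224]
(268, 280) [ 26  97 224]
(268, 245) [ 27  96 224]
(260, 234) [ 14 179 192]
(276, 280) [ 14 173 181]
```

View pics/b_top.png

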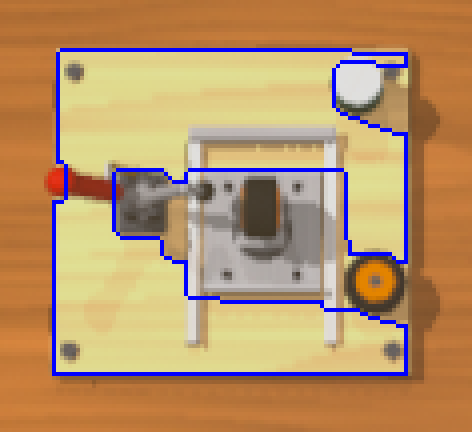

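View pics/b_side.png

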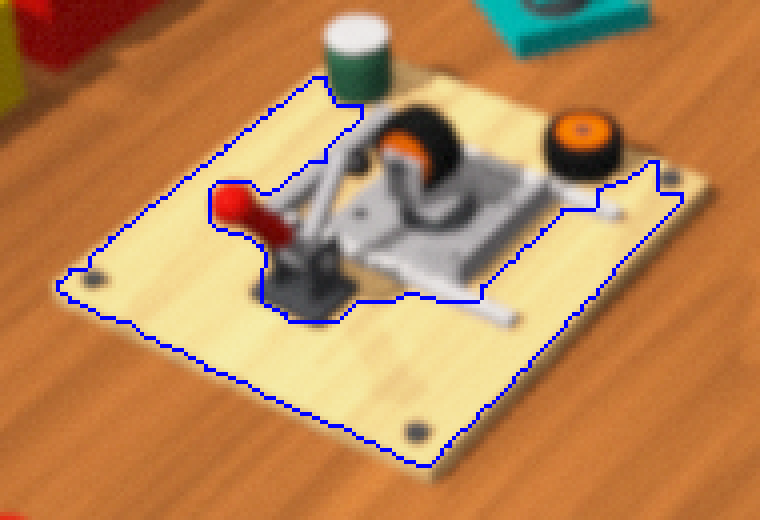

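```bash
python3 - <<'E'
from fx import *
for n,b in(("top",(228,184,336,282)),("side",(190,240,370,360))):
    c=ld(f"pics/{n}0.npz"); r,cn=board(c,b)
    P=np.array([onz(c,*p,.015)[:2] for p in cn[:,0].astype(float)])*1000
    bx=cv2.boxPoints(r); ctr=np.array(r[0])
    for i in range(4):
        a,e=bx[i],bx[(i+1)%4]; d=(e-a)/np.linalg.norm(e-a); nn=np.array([-d[1],d[0]])
        s=(P-a)@d; L=np.linalg.norm(e-a)
        q=P[(abs((P-a)@nn)<5)&(s>12)&(s<L-12)]
        l=cv2.fitLine(q.astype(np.float32),cv2.DIST_HUBER,0,.01,.01).ravel()
        ang=np.degrees(np.arctan2(l[1],l[0])); ang=(ang+45)%90-45
        print(n,len(q),"yaw %.2f"%ang,"pt",l[2:].round(1))
E
```

```text
top 82 yaw 0.86 pt [412.9  36.5]
top 47 yaw 0.67 pt [530.8 -75.7]
top 80 yaw 0.84 pt [679.4  80. ]
top 66 yaw 0.91 pt [539.6 209.4]
side 72 yaw 1.80 pt [412.1  76.5]
side 4 yaw -5.06 pt [449.4 -76. ]
side 55 yaw 1.08 pt [676.6 110.7]
side 79 yaw 1.35 pt [528.1 214.3]
```

```bash
cat >> h.py <<'E'
from scipy.spatial.transform import Rotation as Ro
YAW=np.radians(1.0); F0=np.array([.5508,.0430,0])
def W(x,y,z): return F0+Ro.from_rotvec([0,0,YAW]).apply([x,y,z])
def ori(sgn=1,yaw=YAW):
    x=np.array([0,0,-1.]);z=np.array([-np.sin(yaw),np.cos(yaw),0])*sgn
    return Ro.from_matrix(np.c_[x,np.cross(z,x),z]).as_rotvec()
E
python3 - <<'E'
from h import *
c=ld("pics/top0.npz"); f=c["frame"]
g=cv2.cvtColor(f,cv2.COLOR_RGB2HSV)
print("col275-295 sat/val rows 246..258"); 
for v in range(246,257): print(v,g[v,[278,285,292,299],1],g[v,[278,285,292,299],2])
for v in (250.5,251.5,252.5): print(v,onz(c,288,v,.037).round(4), onz(c,288,v,.015).round(4))
print("stop near pred px",proj(c,W(.05,0,.029)),"far plate pred home",proj(c,W(.05,0,.021)),"rails ends",proj(c,W(-.115,.0545,.023)))
s=ld("pics/side0.npz")
for n,cc in(("top",c),("side",s)):
    print(n,"knob",proj(cc,W(0,.149,.117)),"rail end L,R",proj(cc,W(-.115,.0545,.023)),proj(cc,W(-.115,-.0545,.023)),"stop ends",proj(cc,W(.05,.06,.029)),proj(cc,W(.05,-.06,.029)))
for sg in(1,-1):
    for p in (W(-.13,0,.2),W(-.13,0,.026),W(0,.19,.105)): print(sg,p.round(3),np.round(robot.solve_ik(p,ori(sg)),2))
E
```

```text
col275-295 sat/val rows 246..258
246 [12 11 12 10] [164 179 176 187]
247 [18 14 13 10] [142 180 177 185]
248 [14 14 13 10] [160 181 177 185]
249 [ 8 14 14 10] [190 186 177 184]
250 [8 9 9 9] [200 197 190 192]
251 [17 17 15 17] [167 168 167 168]
252 [104 106 105 104] [142 142 143 144]
253 [119 119 120 119] [178 173 174 175]
254 [113 114 114 114] [207 203 203 203]
255 [109 109 109 108] [225 225 225 225]
256 [108 108 109 108] [225 225 225 225]
250.5 [0.4797 0.0392 0.037 ] [0.4826 0.0402 0.015 ]
251.5 [0.4765 0.0392 0.037 ] [0.4793 0.0402 0.015 ]
252.5 [0.4732 0.0391 0.037 ] [0.4761 0.0401 0.015 ]
stop near pred px [287.47293478 213.79046117] far plate pred home [287.57937266 214.27203524] rails ends [270.37670006 264.65732772]
top knob [237.7423826  224.26711962] rail end L,R [270.37670006 264.65732772] [304.32789744 264.57235008] stop ends [268.9780747  213.84058808] [305.97058674 213.7403267 ]
side knob [242.40800996 285.89475337] rail end L,R [312.5707002  313.91092466] [338.51996602 288.01173829] stop ends [253.10796719 287.79138043] [283.37934872 262.09350255]
1 [0.421 0.041 0.2  ] [-0.1   0.05 -0.31  1.21 -0.   -0.12]
1 [0.421 0.041 0.026] [-0.1   0.22 -0.62  0.73 -0.   -0.12]
1 [0.547 0.233 0.105] [ 0.26  0.4  -0.1   1.07  0.    0.24]
-1 [0.421 0.041 0.2  ] [-0.1   0.05 -0.31  1.21  0.    3.02]
-1 [0.421 0.041 0.026] [-0.1   0.22 -0.62  0.73  0.    3.02]
-1 [0.547 0.233 0.105] [ 0.26  0.4  -0.1   1.07  0.   -2.9 ]
```

The knob triangulates to within 2 mm of where the fixture pose predicts it, and the rail ends match too. The caster's lip is at x≈0.477, about 24 mm short of home. I'll approach behind the lip with the jaws shut.

```bash
python3 - <<'E'
from h import *
robot.gripper_to(0.0)
robot.move_ptp(W(-.125,0,.15),ori())
robot.move_straight(W(-.125,0,.027),max_speed=.12)
s=robot.get_state();print(s["t"],s["tcp_pos"].round(4) if hasattr(s["tcp_pos"],"round") else s["tcp_pos"],W(-.125,0,.027),s["ft_force"],s["width"])
c=shot("side","pics/side1.png");c=shot("top","pics/top1.png")
a=cv2.imread("pics/side1.png")[200:350,190:390]; cv2.imwrite("pics/side1c.png",cv2.resize(a,None,fx=4,fy=4,interpolation=cv2.INTER_CUBIC))
E
```

```text
4.1333 [0.4262 0.0407 0.0274] [0.42581904 0.04081845 0.027     ] [-0.43438376 -0.11193767 -0.97480294] -0.00032725351743985296
```

View pics/side1c.png

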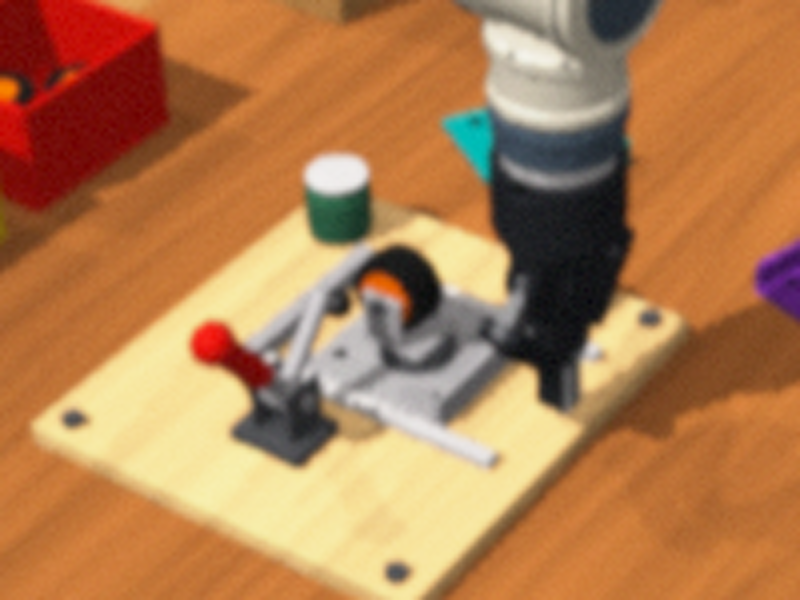

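The fingers are behind the lip and between the rails, with the tip at crop (560,400). The caster hasn't moved. Next I'll push, watching the force.

```bash
python3 - <<'E'
from h import *
s0=robot.get_state(); f0=np.array(s0["ft_force"]); o=s0["eef_rot"]
def st(tag):
    s=robot.get_state(); f=np.array(s["ft_force"])-f0; print(tag,round(s["t"],2),np.round(s["tcp_pos"],4),f.round(1)); return f
robot.move_straight(W(-.092,0,.027),max_speed=.08); st("near")
robot.move_straight(W(-.067,0,.027),max_speed=.04); f=st("push")
x=-.067
while x<-.050:
    x+=.002; robot.move_straight(W(x,0,.027),max_speed=.03); f=st("%.3f"%x)
    if f[0]<-10: break
c=shot("side","pics/side2.png");c=shot("top","pics/top2.png")
a=cv2.imread("pics/side2.png")[200:350,190:390]; cv2.imwrite("pics/side2c.png",cv2.resize(a,None,fx=4,fy=4,interpolation=cv2.INTER_CUBIC))
a=cv2.imread("pics/top2.png")[182:282,226:346]; cv2.imwrite("pics/top2c.png",cv2.resize(a,None,fx=6,fy=6,interpolation=cv2.INTER_CUBIC))
E
```

```text
near 4.8 [0.4586 0.0415 0.0268] [-0.4  1.5 -0.3]
push 5.58 [0.4843 0.0418 0.027 ] [ 0.6  0.1 -0. ]
-0.065 5.83 [0.4858 0.0419 0.027 ] [-0.7 -0.1  0. ]
-0.063 6.08 [0.4879 0.0419 0.027 ] [-2.   0.4  0.3]
-0.061 6.33 [0.4896 0.0419 0.0269] [-3.2 -0.1  1.1]
-0.059 6.58 [0.4897 0.0419 0.0267] [-11.5  -2.5   6.8]
```

View pics/side2c.png

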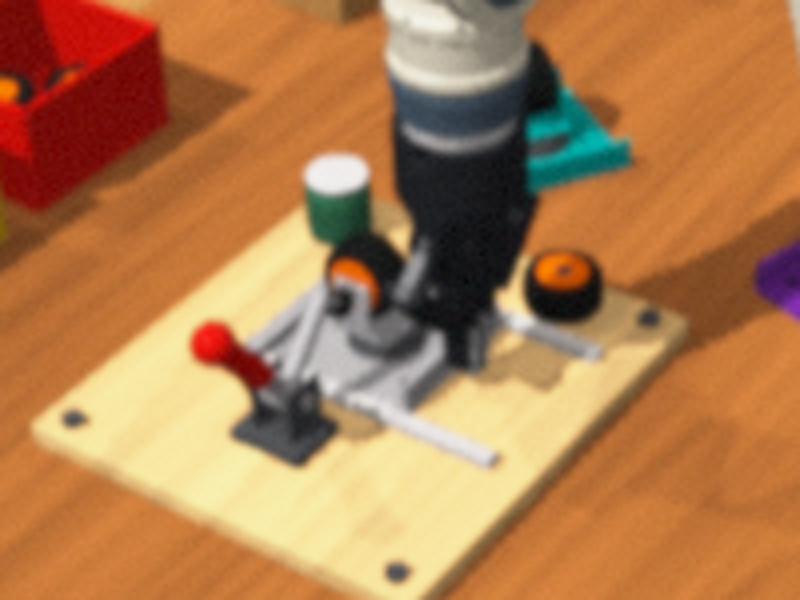

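View pics/top2c.png

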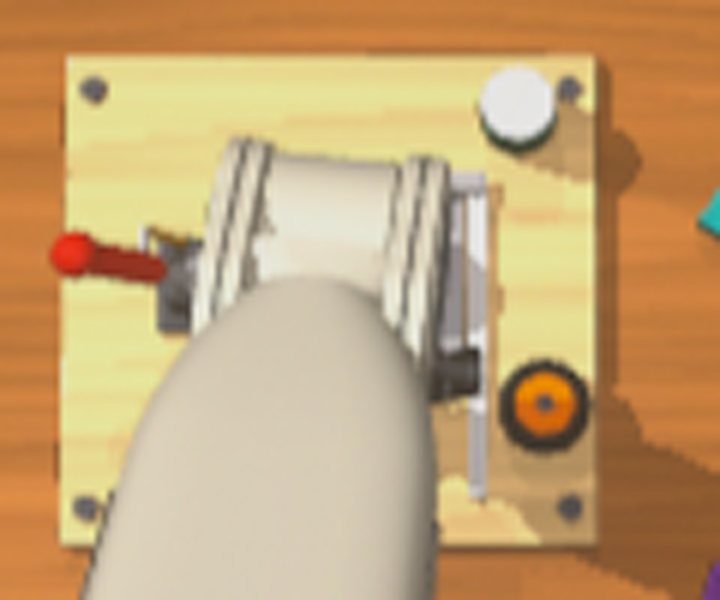

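It stopped hard at TCP x=0.490, exactly where the home position predicts. I'll press a little harder to square it, then back off and check.

```bash
python3 - <<'E'
from h import *
robot.move_straight(W(-.0575,0,.027),max_speed=.03); robot.wait(.2); s=robot.get_state(); print(s["ft_force"],s["tcp_pos"])
robot.move_straight(W(-.075,0,.027),max_speed=.08)
robot.move_straight(W(-.10,0,.19),max_speed=.2)
robot.move_ptp(W(0,.215,.19),ori()) 
s=robot.get_state(); print(s["t"],s["tcp_pos"],s["ft_force"])
c=shot("side","pics/side3.png");c=shot("top","pics/top3.png")
a=cv2.imread("pics/side3.png")[200:350,190:390]; cv2.imwrite("pics/side3c.png",cv2.resize(a,None,fx=4,fy=4,interpolation=cv2.INTER_CUBIC))
a=cv2.imread("pics/top3.png")[182:282,226:346]; cv2.imwrite("pics/top3c.png",cv2.resize(a,None,fx=6,fy=6,interpolation=cv2.INTER_CUBIC))
E
```

```text
[-17.90254355  -2.6275531   11.55774813] [0.48978525 0.04192203 0.02655258]
9.4083 [0.54669538 0.25709868 0.18955395] [-0.14528843 -0.51885057  0.38448132]
```

View pics/side3c.png

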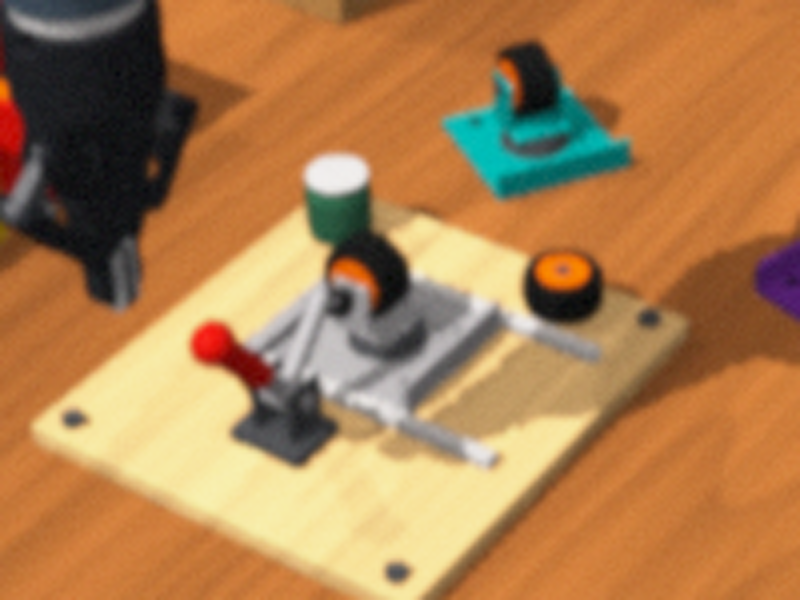

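View pics/top3c.png

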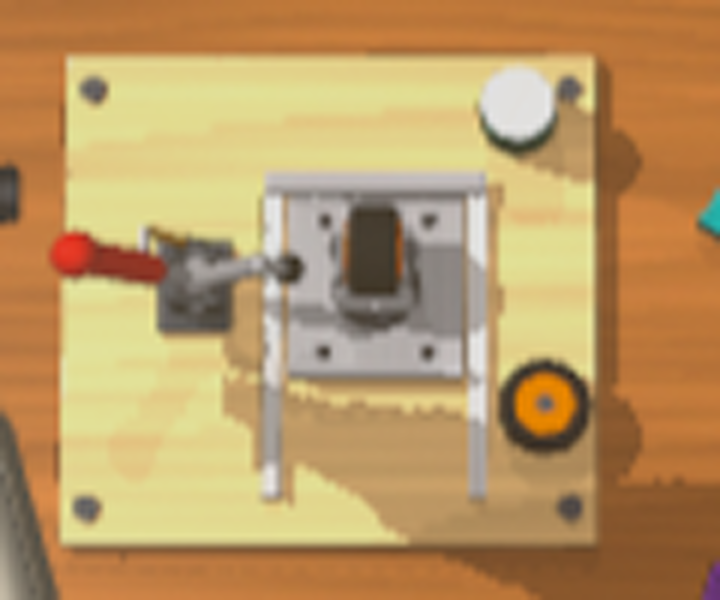

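The plate's far edge is flush with the stop bar (crop y≈195), its near edge at ≈375, and the lever is still open. Now I'll push the knob along its arc with the finger back.

```bash
python3 - <<'E'
from h import *
s0=robot.get_state(); f0=np.array(s0["ft_force"])
def st(tag):
    s=robot.get_state(); f=np.array(s["ft_force"])-f0; print(tag,round(s["t"],2),np.round(s["tcp_pos"],4),f.round(1)); return f
def P(th):
    a=.65-th; return W(0,.095+.09*np.sin(a)+.013+.0145,.045+.09*np.cos(a)-.008)
robot.move_straight(W(0,.200,.109),max_speed=.15); st("down")
robot.move_straight(P(0)+[0,.003,0],max_speed=.06); st("touch")
for th in (.1,.2,.3,.4,.45,.5,.55,.6):
    robot.move_straight(P(th),max_speed=.05); f=st("%.2f"%th)
    if abs(f).max()>25: break
    if th>=.5 and np.linalg.norm(f)<1.5: break
c=shot("side","pics/side4.png")
a=cv2.imread("pics/side4.png")[200:350,190:390]; cv2.imwrite("pics/side4c.png",cv2.resize(a,None,fx=4,fy=4,interpolation=cv2.INTER_CUBIC))
E
```

```text
down 10.21 [0.5478 0.2427 0.1099] [-1.   1.1 -0.2]
touch 10.69 [0.5479 0.2225 0.1089] [-0.1  0.3  0.1]
0.10 11.07 [0.5478 0.213  0.1139] [-0.8  5.6 -0.6]
0.20 11.41 [0.5481 0.206  0.119 ] [-3.7  9.1  5.3]
0.30 11.74 [0.5483 0.1983 0.1236] [-5.3 13.  13. ]
0.40 12.07 [0.5486 0.1903 0.1275] [-8.9 14.2 24. ]
0.45 12.32 [0.5488 0.1861 0.1292] [-10.4  14.   29. ]
```

View pics/side4c.png

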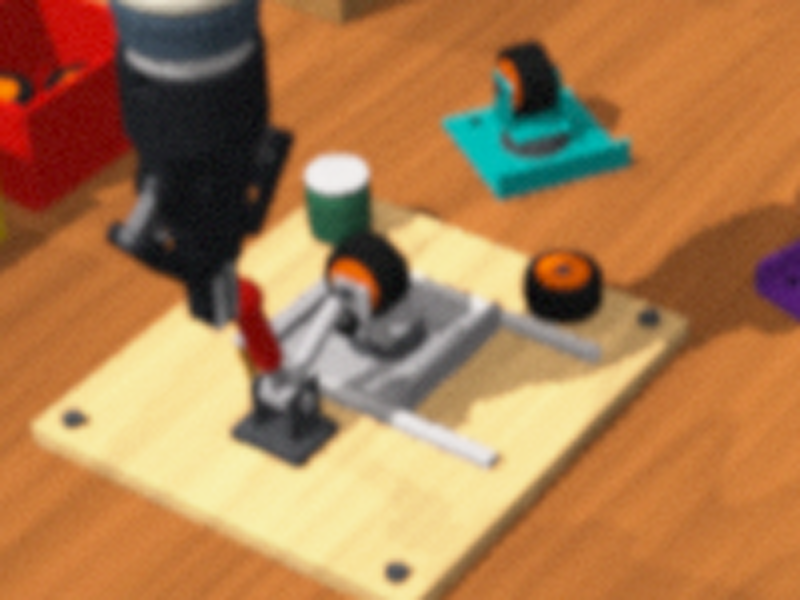

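The upward force built to 29 N: the knob is riding under the gripper's outer knuckle link, which bulges in the jaw direction (crop ~(235,255)). I'll back off along the arc, then turn the gripper 90° so a flat finger side does the pushing.

```bash
python3 - <<'E'
from h import *
def st(tag):
    s=robot.get_state(); f=np.array(s["ft_force"]); print(tag,round(s["t"],2),np.round(s["tcp_pos"],4),f.round(1)); return f
def P(th):
    a=.65-th; return W(0,.095+.09*np.sin(a)+.013+.0145,.045+.09*np.cos(a)-.008)
for th in (.3,.1): robot.move_straight(P(th),max_speed=.06); st(th)
robot.move_straight(W(0,.205,.109),max_speed=.1); st("off")
cands=[(robot.solve_ik(W(0,.205,.112),ori(1,YAW+k)),k) for k in(np.pi/2,-np.pi/2)]
print([(np.round(q,2),k) for q,k in cands])
q,k=min(cands,key=lambda a:abs(a[0][5]))
robot.move_ptp(W(0,.205,.112),ori(1,YAW+k)); st("rot %.2f"%k)
c=shot("side","pics/side5.png")
a=cv2.imread("pics/side5.png")[200:350,190:390]; cv2.imwrite("pics/side5c.png",cv2.resize(a,None,fx=4,fy=4,interpolation=cv2.INTER_CUBIC))
E
```

```text
0.3 12.75 [0.5483 0.1988 0.1234] [-4.5 11.8 12.9]
0.1 13.2 [0.5477 0.2132 0.1137] [-1.9  6.3 -0.2]
off 13.71 [0.5471 0.2482 0.1088] [ 0.2 -1.4  0.2]
[(array([ 0.29,  0.4 , -0.08,  1.09, -0.  , -1.3 ]), 1.5707963267948966), (array([ 0.29,  0.4 , -0.08,  1.09,  0.  ,  1.84]), -1.5707963267948966)]
rot 1.57 15.11 [0.5473 0.2477 0.1121] [0.1 0.6 0. ]
```

View pics/side5c.png

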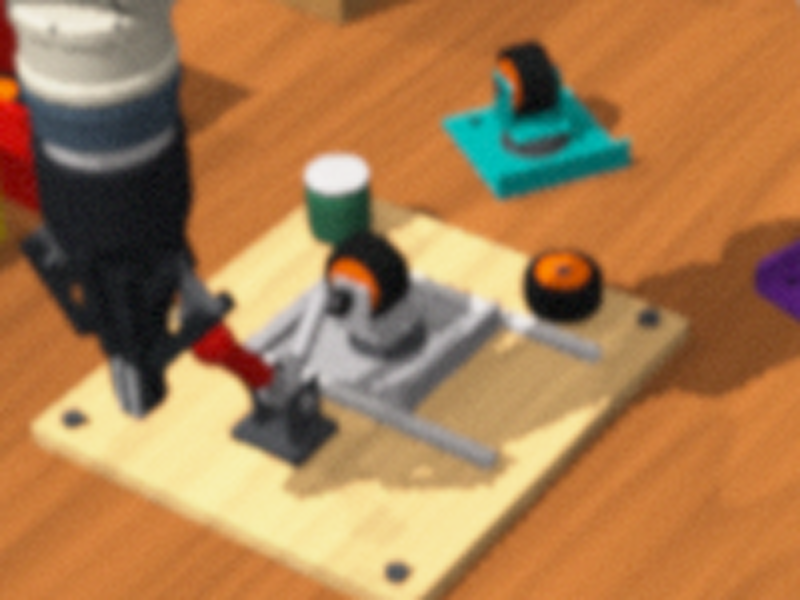

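The lever is back open, and the knuckles now sit along x, out of the knob's plane. I'll push again.

```bash
python3 - <<'E'
from h import *
f0=np.array(robot.get_state()["ft_force"])
def st(tag):
    s=robot.get_state(); f=np.array(s["ft_force"])-f0; print(tag,round(s["t"],2),np.round(s["tcp_pos"],4),f.round(1)); return f
def P(th):
    a=.65-th; return W(0,.095+.09*np.sin(a)+.013+.011,.045+.09*np.cos(a)-.009)
robot.move_straight(P(0)+[0,.003,0],max_speed=.08); st("touch")
for th in (.1,.2,.3,.4,.45,.5,.55,.6):
    robot.move_straight(P(th),max_speed=.05); f=st("%.2f"%th)
    if abs(f).max()>22: break
    if th>=.45 and np.linalg.norm(f)<2: break
c=shot("side","pics/side6.png")
a=cv2.imread("pics/side6.png")[200:350,190:390]; cv2.imwrite("pics/side6c.png",cv2.resize(a,None,fx=4,fy=4,interpolation=cv2.INTER_CUBIC))
E
```

```text
touch 15.67 [0.5479 0.2188 0.1077] [ 0.2 -0.5  1.1]
0.10 16.05 [0.5478 0.21   0.1134] [-1.3  5.9  0.6]
0.20 16.38 [0.5483 0.2027 0.1185] [-2.6  9.1  6.5]
0.30 16.72 [0.5486 0.1934 0.1215] [-0.1  5.1  5.2]
0.40 17.05 [0.5483 0.184  0.123 ] [0.8 2.  1.3]
0.45 17.3 [0.5483 0.1794 0.124 ] [-1.  -0.3  1.4]
```

View pics/side6c.png

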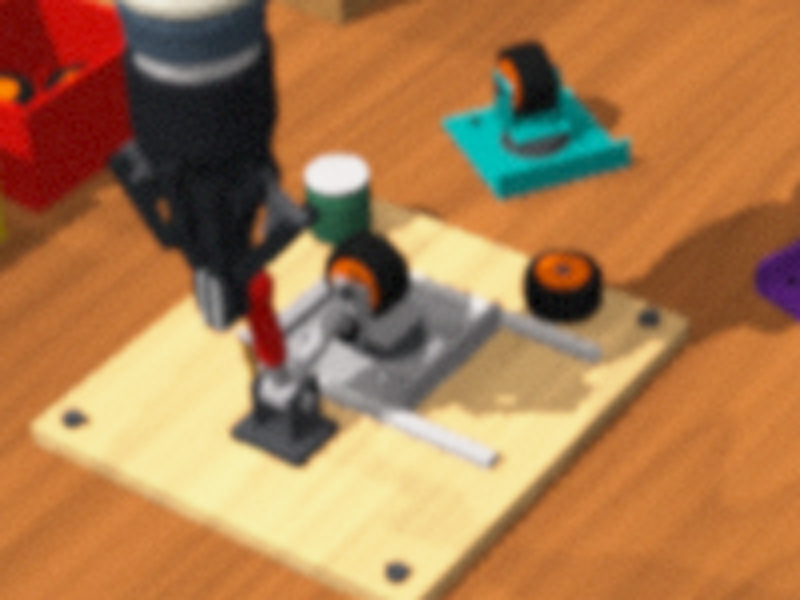

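Force has dropped to nothing and the lever is near upright, probably snapping over. I'll follow a little further, then look again.

```bash
python3 - <<'E'
from h import *
def st(tag):
    s=robot.get_state(); f=np.array(s["ft_force"]); print(tag,round(s["t"],2),np.round(s["tcp_pos"],4),f.round(1)); return f
def P(th):
    a=.65-th; return W(0,.095+.09*np.sin(a)+.013+.011,.045+.09*np.cos(a)-.009)
for th in (.52,.6):
    robot.move_straight(P(th),max_speed=.05); st(th)
robot.wait(.3); st("w")
robot.move_straight(W(0,.21,.126),max_speed=.15); st("off")
robot.move_straight(W(0,.225,.24),max_speed=.25); st("up")
for n in("side","top"):
    c=shot(n,f"pics/{n}7.png")
a=cv2.imread("pics/side7.png")[200:350,190:390]; cv2.imwrite("pics/side7c.png",cv2.resize(a,None,fx=4,fy=4,interpolation=cv2.INTER_CUBIC))
a=cv2.imread("pics/top7.png")[182:282,226:346]; cv2.imwrite("pics/top7c.png",cv2.resize(a,None,fx=6,fy=6,interpolation=cv2.INTER_CUBIC))
E
```

```text
0.52 17.62 [0.5485 0.1732 0.1253] [-1.1 -0.6 -0.2]
0.6 17.92 [0.5487 0.1661 0.1259] [-0.8  0.2  0.2]
w 18.22 [0.5486 0.1666 0.1259] [-0.2  0.8  0.1]
off 18.94 [0.547  0.2527 0.1258] [ 0.1  0.3 -0.3]
up 19.55 [0.547  0.2671 0.2401] [ 0.1 -0.2 -0.9]
```

View pics/side7c.png

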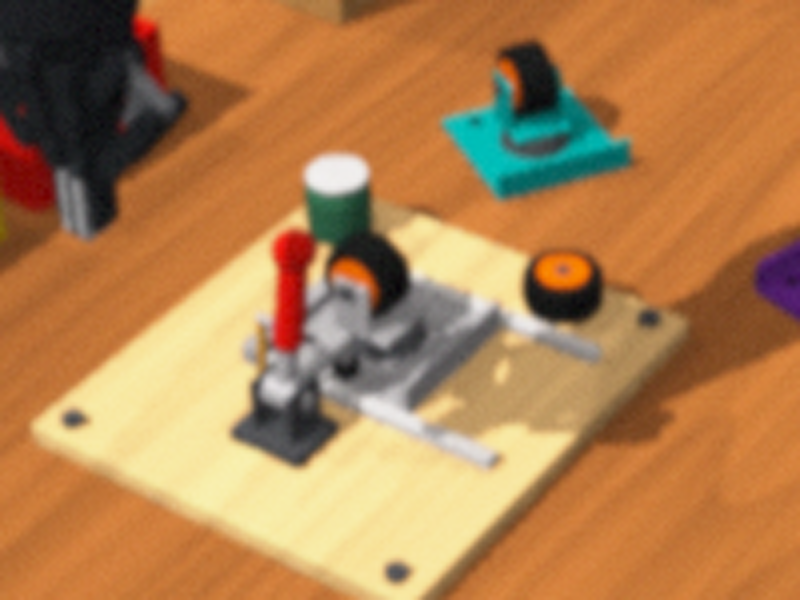

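View pics/top7c.png

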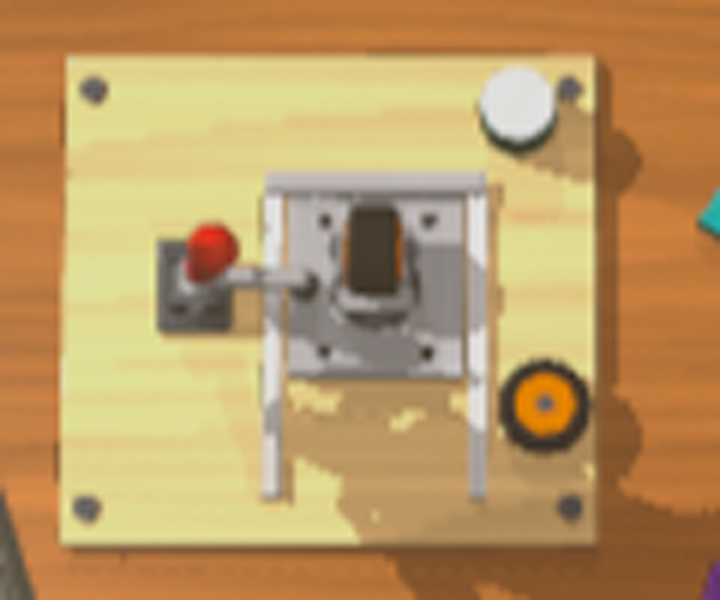

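The lever has snapped over: the arm is level and the pad is on the plate's left margin. I'll triangulate the knob, check the plate's near edge, and confirm nothing else moved.

```bash
python3 - <<'E'
from h import *
K=[];C=[]
for n,b in(("top",(252,212,270,232)),("side",(252,252,275,270))):
    c=ld(f"pics/{n}7.npz");C.append(c);h=cv2.cvtColor(c["frame"],cv2.COLOR_RGB2HSV);x0,y0,x1,y1=b
    m=((h[...,0]<6)|(h[...,0]>172))&(h[...,1]>150)&(h[...,2]>110); k=np.zeros_like(m);k[y0:y1,x0:x1]=m[y0:y1,x0:x1]
    d=cv2.distanceTransform(k.astype(np.uint8),cv2.DIST_L2,5); v,u=np.unravel_index(d.argmax(),d.shape);K.append((u,v))
X,e=tri(C[0],K[0],C[1],K[1]); xf=Ro.from_rotvec([0,0,-YAW]).apply(X-F0); print("knob fixture",xf.round(4),"err",round(e,4),"theta",.65-np.arctan2(xf[1]-.095,xf[2]-.045))
print("pred shut px",[proj(c,W(0,.077,.133)).round(1) for c in C],K)
c=C[0];h=cv2.cvtColor(c["frame"],cv2.COLOR_RGB2HSV)
for col in(278,288,298): print(col,h[240:250,col,1],h[240:250,col,2])
print("pred lip bottom px home",proj(c,W(-.05,0,.037)),proj(c,W(-.05,0,.015)))
d=np.abs(cv2.GaussianBlur(ld("pics/top0.npz")["frame"],(3,3),0).astype(int)-cv2.GaussianBlur(c["frame"],(3,3),0)).max(2)
for nm,(u,v,r) in dict(tin=(312,200,9),wheel=(317,249,9),bottle=(146,265,16),jar=(161,222,14),cup=(441,196,15),wrench=(453,265,25),turq=(363,213,18),purple=(355,293,18)).items():
    z=d[v-r:v+r,u-r:u+r]; print(nm,"changed",int((z>40).sum()),"of",z.size)
print(robot.get_state()["t"])
cv2.imwrite("pics/top7s.png",c["frame"][:,:,::-1])
E
```

```text
knob fixture [0.0025 0.0752 0.1336] err 0.0031 theta 0.8703302909201401
pred shut px [array([260.7, 223.3]), array([262.7, 262.9])] [(np.int64(261), np.int64(222)), (np.int64(263), np.int64(262))]
278 [ 14  13  11  12  28 105 111 105 106 105] [159 173 187 176 139 148 206 226 226 223]
288 [ 20  20  23  19  39 107 120 120 122 122] [130 129 132 132 119 146 179 176 177 178]
298 [ 16  13  10  10  27 106 121 120 120 120] [142 159 179 174 141 145 177 176 178 176]
pred lip bottom px home [287.24147993 243.95041751] [287.53839348 244.92226635]
tin changed 0 of 324
wheel changed 8 of 324
bottle changed 68 of 1024
jar changed 495 of 784
cup changed 0 of 900
wrench changed 0 of 2500
turq changed 0 of 1296
purple changed 654 of 1296
19.65
```

View pics/top7.png

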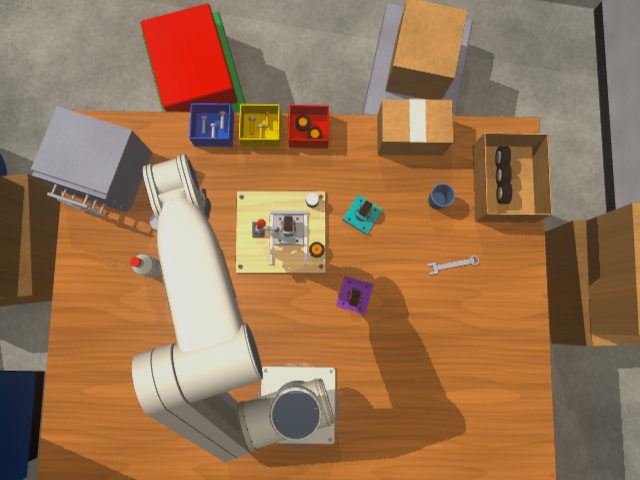

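The jar and purple differences look like arm occlusion and shadow. I'll check the jar and bottle in the side view, then hand in.

```bash
python3 - <<'E'
from h import *
a=ld("pics/side0.npz")["frame"].astype(int);b=ld("pics/side7.npz")["frame"].astype(int);d=np.abs(a-b).max(2)
for nm,(x0,y0,x1,y1) in dict(jar=(134,356,176,410),bottle=(170,362,218,458),tin=(262,236,288,262),spare=(318,260,345,282),cup=(340,160,372,198),turq=(300,208,348,250)).items():
    z=d[y0:y1,x0:x1]; print(nm,int((z>40).sum()),z.size)
robot.sign_off(); print(robot.get_state()["t"])
E
```

```text
jar 0 2268
bottle 0 4608
tin 78 676
spare 45 594
cup 0 1216
turq 0 2016
the job is handed in; nothing more can be done
the job is handed in; nothing more can be done
```

I pushed the caster home against the stop bar with closed fingers. Then I pushed the red lever over so it snapped shut with the pad on the plate, and handed the job in at about 20 s of the 51 s.

- **Caster home:** it stopped hard at 18 N, at the predicted TCP position (x = 0.490). After clamping, its near edge is at pixel row 244–245, where the home position predicts 244–245.
- **Lever shut:** the knob triangulates to about 0.87 rad (about 0.85 expected), with the two camera rays missing each other by 3 mm. The pad is on the plate's left margin in both pictures, and the arm is clear with wrist force near zero.
- **First lever push failed:** the knob caught under a gripper finger link and the force rose to 29 N upward. I backed off, the lever fell open again, and I turned the gripper 90°. The second push peaked at about 11 N and took it past centre.
- **Bystanders:** I compared start and end pictures.
  - The jar, bottle and cup are unchanged in the side view. The tin, wrench, cup and turquoise look-alike are unchanged in the top view.
  - Some pixels differ around the tin and spare wheel in the side view, and around the spare wheel, jar, bottle and purple look-alike in the top view. I put these down to the moved knob, shadows and the arm covering the view. I saw nothing displaced, but did not check each one further.

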